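# Locate a shadow mask on the pins of a sample carrier

## Robot

A 6-joint arm with a two-finger parallel gripper is mounted at the origin on the work surface. World frame = base frame: x ahead of the robot, y to its left, z up, the work surface at z = 0. Lengths are in m, angles in rad, forces in N, time in s.
With the tool pointing down it reaches from about 0.3 to 0.85 m from the base axis. Payload 5.4 kg.
Tool frame: the origin (TCP) lies on the front face of the gripper's body, between the roots of the fingers; the fingertips stand 73 mm ahead of it and the grasp point (between the pads) lies bot.pinch_z ahead of it (bot.pinch_z is the distance from the TCP to the grasp point, in m); z points along the fingers, y is the direction in which the jaws open and shut (so a half turn about z gives the same grasp; the last joint's range is limited). The gripper opens to 85 mm and grips with 20 to 120 N. Pads are 22 mm wide; open, the fingers measure 114 mm over their backs; the gripper's body (76 mm by 85 mm) begins 54 mm behind the grasp point. The pads swing forward as they close: fully open they stand 13 mm farther back than shut.
Start: joints at [1.097, 0.158, 1.597, -0, 1.386, -0.21], TCP at [0.15, 0.555, 0.304] pointing down, gripper open.
Joint ranges: [-2.91, 2.91], [-0.94, 2.29], [0.18, 2.7], [-1.29, 4.43], [0.17, 2.64], [-3, 3]. Speed limits (rad/s): [2.57, 2.57, 3.14, 3.14, 3.14, 3.14].

## Interface

Orientations are given as a unit quaternion [w, x, y, z].
In Python, from bench import monitor, vision, sign_off, bot gives the robot as it stands.
- The arm moves only by the tool apply_moves, never from a script. Its argument "plan" is a list that holds one entry, the list of rows, each a list of 7 numbers: the shift along the tool's x, y, z in m, then the turn, a rotation vector about the tool's x, y, z in degrees, then the closure, from -1 (fully open) to 1 (shut). In form: [[[x, y, z, wx, wy, wz, grip], ...]]. A call has 1 to 10 rows; each row is the pose to reach, as a shift and turn from the pose measured when the call began, along the tool's axes at that moment; what a row does not reach only later rows make up. A row lasts 1/10 s, in which the tool goes at most 50 mm and 8.59 degrees, less where a joint would pass 70% of its speed; a pose out of reach is approached as far as the arm can. A call with a gripper value outside its range is refused whole. The fingers move at their own pace and stop on an object; "grip_force" is the grip in N (left out, the last holds). Time passes only in rows, so rows that repeat a pose let the fingers close. It gives the time, the measured TCP pose, the force and the opening at its end, in the units of the state.
- monitor.sense(): the state, without advancing time (a new reading comes with each control period).
- vision.camera(name): name is "scene" or "top" or "wrist"; returns a dict with "color" (400x640x3 uint8, red, green, blue), "fx", "fy", "cx", "cy" (pixels), "k1" (the pictures are not rectified: a ray, as slopes to the right and down, at radius r is drawn at 1 + k1 r^2 times it, then the intrinsics apply), "extrinsics" (4x4, takes a point from camera to world coordinates). Camera axes: x right, y down, z forward; pixel columns grow to the right and rows downward; lengths in m; the calibration is good to about 2 mm. A picture is of the moment at which its call begins. There is no depth.
- sign_off(): hands the job in, once; it reports no verdict.
The state is a dict: "clock": time; "q": joint angles; "qd": joint speeds; "joint_torque": joint torques, N m; "position": TCP position; "tcp_rot": TCP orientation; "contact_force": force on the tool from outside, world axes, zero at the start; "torque": the same for the moment, N m; "gripper_width": finger opening in m.
Only numpy, scipy, OpenCV 4.12 (cv2) and the standard library are available. Lean on these libraries where they do the work, as an engineer would, in place of code of your own. Each camera call takes 0.05 s, during which the arm holds its last target. There are 200 camera calls.

## Task

Take the slit mask (the steel plate with long slits, not the one with round windows) by its finger bar and put it on the aluminium sample carrier so that the carrier's two locating pins come up through the mask's two pin holes and the mask lies fully down, flat on the carrier; either way round will do. The pins sit in adjusting slots and are not exactly where the drawing puts them, so lay the mask on the pin tips and slide it gently along the carrier until it drops over them, without forcing it. Let go of it, and leave the round-window mask and the other things on the bench where they are.

Things in the scene. Friction and masses are not known exactly. Their poses are not given: they have to be found in the camera images.
- slit_mask: wanted mask: loose flat steel plate 180 x 90 x 6 mm, about 0.35 kg, with four 90 mm slits. Two pin holes through it on its x axis: a round one, 13 mm, at x = -55 mm; a slotted one, 17 mm along x by 13 mm, at x = +55 mm. Origin: centre of the plate's underside; x along the 180 mm, z up
- slit_mask_bar (a point): top centre of the slit mask's black upright finger bar, 46 mm above the plate's underside, over the plate's centre. The bar is 70 mm long (mask's x), 12 mm thick (mask's y), and stands 40 mm above the plate: grip it from above across the 12 mm
- round_mask: another mask, not wanted: same plate, bar and frame, but six round 18 mm windows, and pin holes 150 mm apart that do not fit
- carrier: sample carrier: aluminium block 220 x 120 x 24 mm fixed on the bench; origin: centre of its underside, x along the 220 mm, z up. Two rigid steel pins, 10 mm across, bevelled tips, stand 10 mm above its top, 110 mm apart on its x axis (y = 0), in black slots: nominally at x = -55 and +55 mm, but the pair is shifted together along x by an unmeasured amount, up to 14 mm either way
- carrier_top (a point): centre of the carrier's flat top, 24 mm above its underside, where the mask must lie; the pin tips are 10 mm higher. Push the mask no harder than about 25 N against top or pins
- screwdriver: screwdriver with grey handle, 180 mm long, lying on the bench; origin under its middle; a bystander
- spanner: steel spanner, 170 mm long, lying on the bench; origin under its middle; a bystander
- flange_ring: steel flange ring, 70 mm across, 16 mm high; origin under its centre; a bystander
- powder_jar: amber glass jar with black cap, 60 mm across, 80 mm high; origin under its centre; a bystander
- solvent_bottle: white plastic bottle, 70 mm across, 170 mm high; origin under its centre; a bystander
- wafer_tray: clear divided tray, 130 x 100 x 30 mm; origin under its centre; a bystander
- beaker: glass beaker, 70 mm across, 90 mm high; origin under its centre; a bystander
Things that resemble listed ones, but are neither listed nor needed, are in the scene too. What is shaped like the slit_mask but purple is not meant.

How it is judged:
By the outcome, as a careful person would: the job done as asked, in the order asked, and still so for the second after the job is handed in, with the robot touching nothing.
It also fails if it takes over 54 s, if anything falls off the work surface, if the arm or the gripper's body presses on something with over 40 N, if the wrist force passes 120 N, or if a joint passes its speed limit or range.

## Working session

There is one attempt and no reset: what is moved stays moved. The work goes in short steps, Python scripts to look and compute and a tool call to move; the robot and the scene stay as the last step left them, time stands still between calls to the robot, and variables do not carry over. Pictures are saved under pics/ and viewed, about 8 in all and at most 12, crops included, and the job is handed in when it is done.

Besides the shell and the picture viewer there is one more tool, called in YAML: its name, and indented under it one key for each argument. apply_moves: Moves the arm, as the interface text tells. Its arguments: {"type":"object","properties":{"plan":{"type":"array","items":{"type":"array","items":{"type":"array","items":{"type":"number"}}}},"grip_force":{"type":"number"}},"required":["plan"]}

```bash
mkdir -p pics
cat > h.py <<'E'
import numpy as np, cv2
from bench import monitor, vision, sign_off, bot
def shot(n,f):
    c=vision.camera(n); cv2.imwrite('pics/'+f+'.png',c['color'][:,:,::-1]); 
    np.savez('pics/'+f+'.npz',**{k:v for k,v in c.items()}); return c
def ray(c,uv):
    K=np.array([[c['fx'],0,c['cx']],[0,c['fy'],c['cy']],[0,0,1]],float)
    p=cv2.undistortPoints(np.array(uv,float).reshape(-1,1,2),K,np.array([float(c['k1']),0,0,0]))[:,0]
    T=np.array(c['extrinsics']); return T[:3,3],np.c_[p,np.ones(len(p))]@T[:3,:3].T
def onz(c,uv,z):
    o,d=ray(c,uv); return o+d*((z-o[2])/d[:,2])[:,None]
def proj(c,P):
    T=np.linalg.inv(np.array(c['extrinsics'])); p=np.atleast_2d(P)@T[:3,:3].T+T[:3,3]
    s=p[:,:2]/p[:,2:]; s=s*(1+float(c['k1'])*(s**2).sum(1))[:,None]
    return s*[float(c['fx']),float(c['fy'])]+[float(c['cx']),float(c['cy'])]
E
python3 - <<'E'
from h import *
s=monitor.sense(); print({k:np.round(v,4) for k,v in s.items()},bot.pinch_z)
for n in('scene','top'):
    c=shot(n,n+'0'); print(n,c['fx'],c['cx'],c['cy'],c['k1'],np.round(c['extrinsics'],3).tolist())
a=cv2.imread('pics/scene0.png');b=cv2.imread('pics/top0.png')
E
```

```text
{'clock': np.float64(0.0), 'q': array([ 1.0969,  0.1591,  1.5982, -0.    ,  1.3862, -0.2101]), 'qd': array([ 0.0001, -0.0019,  0.0017,  0.001 , -0.0004, -0.0004]), 'joint_torque': array([-2.30000e-03, -3.96008e+01, -3.31428e+01, -5.00000e-04,
        8.60000e-03, -0.00000e+00]), 'position': array([0.1497, 0.5547, 0.3029]), 'tcp_rot': array([-3.000e-04,  1.315e-01,  9.913e-01, -9.000e-04]), 'contact_force': array([0.4385, 0.0271, 0.5457]), 'torque': array([0.0092, 0.0451, 0.0267]), 'gripper_width': np.float64(0.0852)} 0.0539
scene 366.5538493056546 315.13517274538907 191.74687727060203 -0.004746869232591368 [[-0.296, 0.716, -0.632, 1.258], [0.955, 0.213, -0.206, 0.176], [-0.013, -0.665, -0.747, 0.881], [0.0, 0.0, 0.0, 1.0]]
top 362.7487793588565 316.7654562255706 200.61410238238923 -0.003204097765651393 [[0.025, -0.997, 0.076, 0.453], [-1.0, -0.024, 0.011, -0.041], [-0.009, -0.077, -0.997, 1.159], [0.0, 0.0, 0.0, 1.0]]
```

View pics/top0.png

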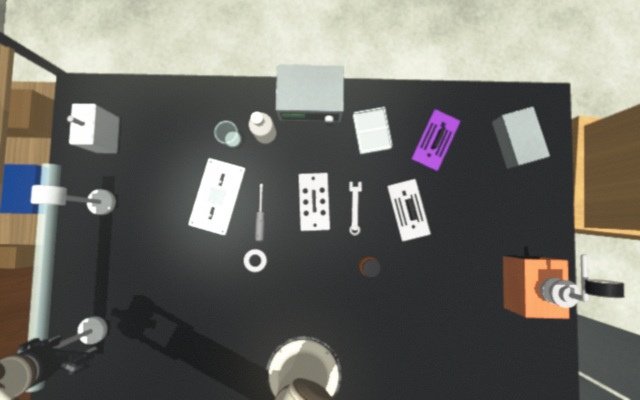

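View pics/scene0.png

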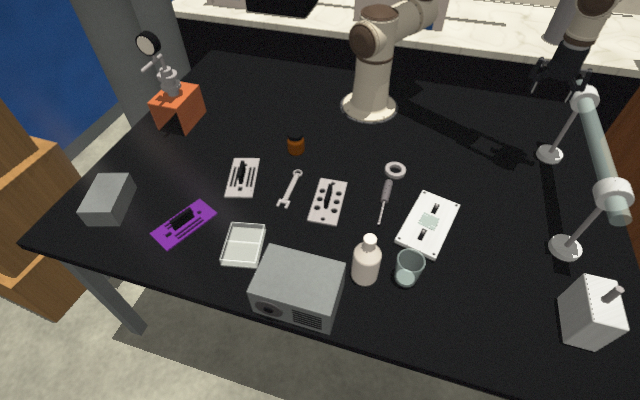

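Top view: the mask candidates are a purple one (436,140), excluded by colour; one with round windows (314,202), not wanted; and a steel one with long slits (409,210), which fits the description. The carrier is at (217,197). Next I'll confirm with an enlarged crop.

Run:
```python
import cv2,numpy as np
a=cv2.imread('pics/top0.png')
f=lambda x,y,w,h,s:cv2.resize(a[y:y+h,x:x+w],None,fx=s,fy=s,interpolation=cv2.INTER_CUBIC)
# left: carrier x180-250,y150-245 ; right: slit x380-440,y170-250
cv2.imwrite('pics/crop1.png',np.hstack([f(180,150,66,95,6),f(380,160,66,95,6)]))
```

```text
(no output)
```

View pics/crop1.png

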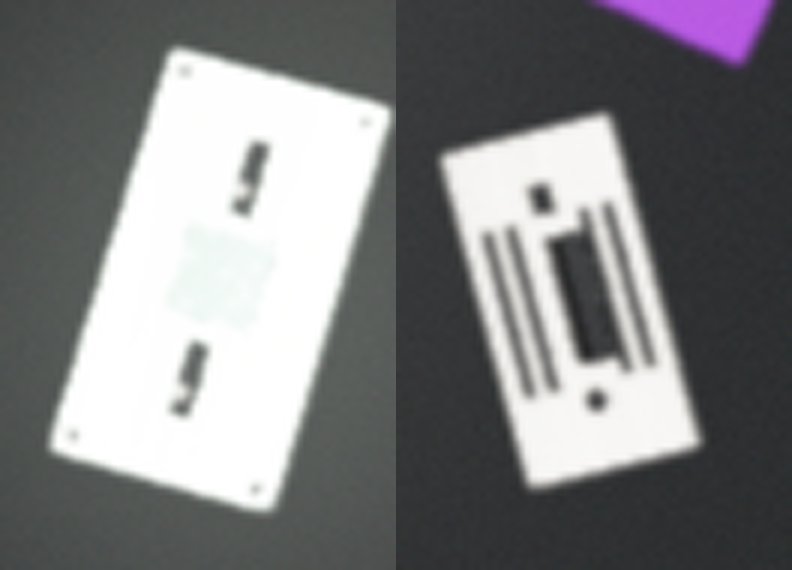

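The crop confirms the slit mask: four slits and a finger bar, with the slotted hole at the top and the round hole at the bottom. The carrier shows two dark slots.

Run:
```python
from h import *
c=dict(np.load('pics/top0.npz'))
def P(l,ox,x0,y0,z): 
    l=np.array(l,float)-[ox,0]; return onz(c,(l+.5)/6-.5+[x0,y0],z)
for n,l,a,z in(('car',[(170,48),(391,106),(272,512),(50,450)],(0,180,150),.024),('slit',[(440,157),(609,113),(702,444),(530,488)],(396,380,160),.006)):
    p=P(l,*a,z)[:,:2]; print(n,p.round(4).tolist(),'ctr',p.mean(0).round(4),'sides',np.linalg.norm(p-np.roll(p,-1,0),axis=1).round(4))
    v=p[0]+p[1]-p[2]-p[3]; print('long axis yaw deg',np.degrees(np.arctan2(v[1],v[0])))
print('slot ends',P([(260,142),(242,215),(200,343),(180,415)],0,180,150,.024).round(4))
print('bar top ctr',P([(585,297)],396,380,160,.046).round(4))
print('holes',P([(541,199),(597,401)],396,380,160,.006).round(4))
from scipy.spatial.transform import Rotation as R
s=monitor.sense();w,x,y,z=s['tcp_rot'];print(R.from_quat([x,y,z,w]).as_matrix().round(3),s['clock'])
```

```text
car [[0.669, 0.3208], [0.6407, 0.2024], [0.426, 0.2559], [0.4553, 0.3736]] ctr [0.5477 0.2882] sides [0.1218 0.2213 0.1212 0.2201]
long axis yaw deg -13.93084322172607
slit [[0.5945, -0.2507], [0.6202, -0.3403], [0.4458, -0.3898], [0.4206, -0.2996]] ctr [ 0.5203 -0.3201] sides [0.0932 0.1813 0.0936 0.1807]
long axis yaw deg 15.785000239195307
slot ends [[0.6199 0.2708 0.024 ]
 [0.581  0.2786 0.024 ]
 [0.5131 0.2976 0.024 ]
 [0.4752 0.3063 0.024 ]]
bar top ctr [[ 0.5194 -0.318   0.046 ]]
holes [[ 0.5733 -0.3044  0.006 ]
 [ 0.4671 -0.3346  0.006 ]]
[[-0.965  0.261 -0.001]
 [ 0.261  0.965 -0.002]
 [ 0.    -0.002 -1.   ]] 0.1
```

```bash
cat >> h.py <<'E'
from scipy.spatial.transform import Rotation as R
def to(p,yaw):
    """tool-frame shift & rotvec(deg) from now to TCP at p, tool straight down, tool x at world yaw (deg)"""
    s=monitor.sense(); w,x,y,z=s['tcp_rot']; A=R.from_quat([x,y,z,w])
    a=np.radians(yaw); X=np.array([np.cos(a),np.sin(a),0]); Z=np.array([0,0,-1.]); B=R.from_matrix(np.c_[X,np.cross(Z,X),Z])
    print('shift',A.inv().apply(np.array(p)-s['position']).round(4),'rot',(A.inv()*B).as_rotvec(degrees=True).round(2),
      'pos',s['position'].round(4),'F',s['contact_force'].round(1),'w',round(float(s['gripper_width']),4),'t',round(float(s['clock']),2))
E
python3 - <<'E'
from h import *
to([.520,-.319,.22],195.8)
E
```

```text
shift [-0.5853 -0.7468  0.084 ] rot [ -0.09  -0.05 -30.92] pos [0.1498 0.5547 0.303 ] F [ 0.  -0.4 -0.6] w 0.0856 t 0.1
```

apply_moves:
  plan:
    - [[-0.03, -0.037, 0, 0, 0, -3, -1], [-0.06, -0.075, 0, 0, 0, -6, -1], [-0.09, -0.112, 0, 0, 0, -9, -1], [-0.12, -0.15, 0, 0, 0, -12, -1], [-0.15, -0.187, 0, 0, 0, -15, -1], [-0.18, -0.225, 0, 0, 0, -18, -1], [-0.21, -0.262, 0, 0, 0, -21, -1], [-0.24, -0.3, 0, 0, 0, -24, -1], [-0.27, -0.337, 0, 0, 0, -27, -1], [-0.3, -0.375, 0, 0, 0, -30, -1]]

```text
clock: 1.1
position: [0.3417, 0.1127, 0.3034]
tcp_rot: [-0.0, -0.131, 0.991, -0.001]
contact_force: [0.8, 0.5, -0.5]
gripper_width: 0.0851
```

Run:
```python
from h import *
to([.520,-.319,.22],195.8)
```

```text
shift [-0.0604 -0.4631  0.0839] rot [-0.07 -0.03 -0.78] pos [0.3417 0.1127 0.3034] F [ 0.8  0.5 -0.5] w 0.0851 t 1.1
```

apply_moves:
  plan:
    - [[-0.006, -0.046, 0, 0, 0, -0.8, -1], [-0.012, -0.092, 0, 0, 0, -0.8, -1], [-0.018, -0.138, 0, 0, 0, -0.8, -1], [-0.024, -0.184, 0, 0, 0, -0.8, -1], [-0.03, -0.23, 0.02, 0, 0, -0.8, -1], [-0.036, -0.276, 0.035, 0, 0, -0.8, -1], [-0.042, -0.322, 0.05, 0, 0, -0.8, -1], [-0.048, -0.368, 0.065, 0, 0, -0.8, -1], [-0.054, -0.414, 0.08, 0, 0, -0.8, -1], [-0.06, -0.463, 0.084, 0, 0, -0.8, -1]]

```text
clock: 2.1
position: [0.519, -0.3198, 0.2169]
tcp_rot: [-0.002, -0.138, 0.99, 0.001]
contact_force: [1.8, 0.1, 0.7]
gripper_width: 0.0853
```

Run:
```python
from h import *
to([.520,-.319,.22],195.8)
c=shot('wrist','w1'); to([.520,-.319,.22],195.8)
a=np.radians(15.8);X=np.array([np.cos(a),np.sin(a)]);Y=np.array([-X[1],X[0]])
q=[]
im=c['color'][:,:,::-1].copy()
for u,v,z in[(-.09,-.045,.006),(-.09,.045,.006),(.09,.045,.006),(.09,-.045,.006),(-.035,-.006,.046),(-.035,.006,.046),(.035,.006,.046),(.035,-.006,.046)]:
    p=proj(c,[*(np.array([.52,-.319])+u*X+v*Y),z])[0]; cv2.circle(im,tuple(int(round(t)) for t in p),3,(0,0,255),1)
cv2.imwrite('pics/w1m.png',im)
```

```text
shift [-0.0011  0.0006 -0.0031] rot [ 0.17 -0.17  0.01] pos [ 0.519  -0.3198  0.2169] F [1.8 0.1 0.7] w 0.0853 t 2.1
shift [-0.0017  0.0076 -0.0042] rot [-0.12 -0.15 -0.2 ] pos [ 0.5203 -0.3268  0.2158] F [-3.3 -3.9  0.8] w 0.0851 t 2.15
```

View pics/w1m.png

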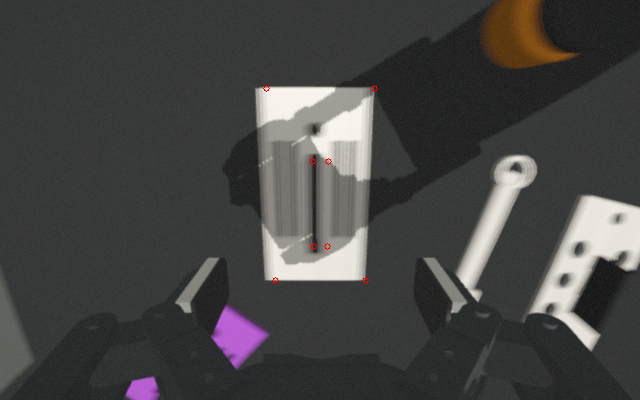

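The wrist picture is blurred because the arm was still moving. I'll settle and descend partway, then measure again.

apply_moves:
  plan:
    - [[-0.002, 0.008, 0.02, 0, 0, 0, -1], [-0.002, 0.008, 0.036, 0, 0, 0, -1], [-0.002, 0.008, 0.036, 0, 0, 0, -1], [-0.002, 0.008, 0.036, 0, 0, 0, -1], [-0.002, 0.008, 0.036, 0, 0, 0, -1]]

```text
clock: 2.65
position: [0.5205, -0.3186, 0.1812]
tcp_rot: [-0.0, -0.136, 0.991, -0.002]
contact_force: [0.4, 0.7, 0.1]
gripper_width: 0.0854
```

Run:
```python
from h import *
c=shot('wrist','w2'); to([.520,-.319,.088],195.8)
im=c['color'][:,:,::-1].copy()
cv2.imwrite('pics/w2m.png',cv2.resize(im[60:340,180:480],None,fx=2,fy=2,interpolation=cv2.INTER_CUBIC))
```

```text
shift [0.0006 0.0003 0.0934] rot [-0.25 -0.07 -0.17] pos [ 0.5206 -0.3187  0.1814] F [-0.3  0.4  0.2] w 0.0854 t 2.7
```

View pics/w2m.png

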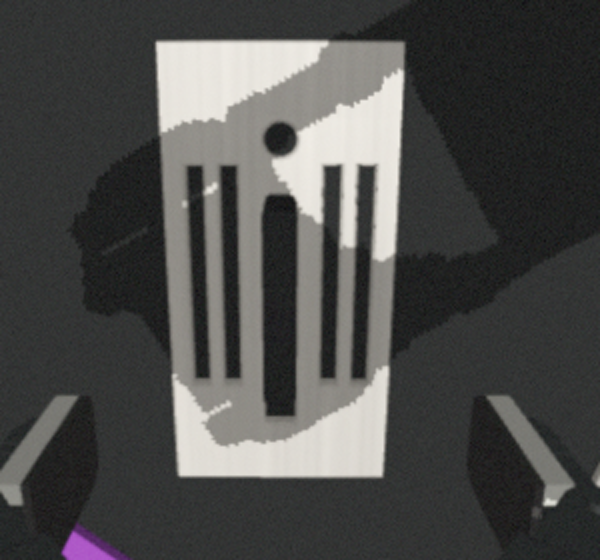

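Run:
```python
from h import *
c=dict(np.load('pics/w2.npz'))
f=lambda l:(np.array(l,float)+.5)/2-.5+[180,60]
p=onz(c,f([(156,41),(405,41),(383,476),(178,477)]),.006)[:,:2]
print(p.mean(0).round(4),np.linalg.norm(p-np.roll(p,-1,0),axis=1).round(4)); v=p[0]+p[1]-p[2]-p[3];print(np.degrees(np.arctan2(v[1],v[0])))
h=onz(c,f([(280,139)]),.006)[0];print('hole',h, np.hypot(*(h[:2]-p.mean(0))))
```

```text
[ 0.5193 -0.3197] [0.0903 0.1804 0.0908 0.1812]
-164.45567080722316
hole [ 0.46611373 -0.33462372  0.006     ] 0.05526826660640014
```

Plate 90.5 x 181 mm, hole at 55.3 mm from the centre: the measurement matches the description. Next: descend and grip.

apply_moves:
  plan:
    - [[0.0015, 0.0006, 0.04, -0.2, 0, 0, -1], [0.0015, 0.0006, 0.07, -0.2, 0, 0, -1], [0.0015, 0.0006, 0.085, -0.2, 0, 0, -1], [0.0015, 0.0006, 0.0935, -0.2, 0, 0, -1], [0.0015, 0.0006, 0.0935, -0.2, 0, 0, -1], [0.0015, 0.0006, 0.0935, -0.2, 0, 0, 1], [0.0015, 0.0006, 0.0935, -0.2, 0, 0, 1], [0.0015, 0.0006, 0.0935, -0.2, 0, 0, 1], [0.0015, 0.0006, 0.0935, -0.2, 0, 0, 1], [0.0015, 0.0006, 0.0935, -0.2, 0, 0, 1]]
  grip_force: 60

```text
clock: 3.7
position: [0.5192, -0.3193, 0.0884]
tcp_rot: [-0.0, -0.136, 0.991, -0.001]
contact_force: [-0.5, 0.5, 1.8]
gripper_width: 0.0119
```

Run:
```python
from h import *
to([.5193,-.3197,.22],195.6)
```

```text
shift [ 0.0002 -0.0007 -0.1316] rot [-0.11 -0.05  0.03] pos [ 0.5192 -0.3193  0.0884] F [-0.5  0.5  1.8] w 0.0119 t 3.7
```

Gripped (12 mm opening). Before covering the carrier, I'll look for the pins in the existing pictures.

Run:
```python
from h import *
for s in range(1):
    b=cv2.imread('pics/scene0.png')[180:265,385:470]; 
T=np.mean([vision.camera('top')['color'][:,:,::-1].astype(float) for _ in range(2)],0).astype(np.uint8)
a=T[150:250,180:255]
f=lambda i,s:cv2.resize(i,None,fx=s,fy=s,interpolation=cv2.INTER_CUBIC)
A=f(a[20:75,20:55],9);B=f(b[10:70,20:60],9)
h=max(A.shape[0],B.shape[0]);pad=lambda i:cv2.copyMakeBorder(i,0,h-i.shape[0],0,0,cv2.BORDER_CONSTANT)
cv2.imwrite('pics/pins.png',np.hstack([pad(A),pad(B)]));print(A.shape,B.shape)
c=dict(np.load('pics/top0.npz'));a=np.radians(-13.93);X=np.array([np.cos(a),np.sin(a)]);o=np.array([.5477,.2882])
for n,k in(('top',(200,170)),('scene',(405,190))):
    c=dict(np.load(f'pics/{n}0.npz'))
    for x in(-55,55):
        print(n,x,[((proj(c,[*(o+X*(x+d)/1000),.034])[0]-k+.5)*9-.5).round().tolist() for d in(-14,0,14)])
```

```text
(495, 315, 3) (540, 360, 3)
top -55 [[87.0, 426.0], [98.0, 387.0], [110.0, 348.0]]
top 55 [[177.0, 121.0], [188.0, 82.0], [200.0, 44.0]]
scene -55 [[289.0, 121.0], [275.0, 149.0], [261.0, 178.0]]
scene 55 [[174.0, 353.0], [158.0, 385.0], [142.0, 417.0]]
```

View pics/pins.png

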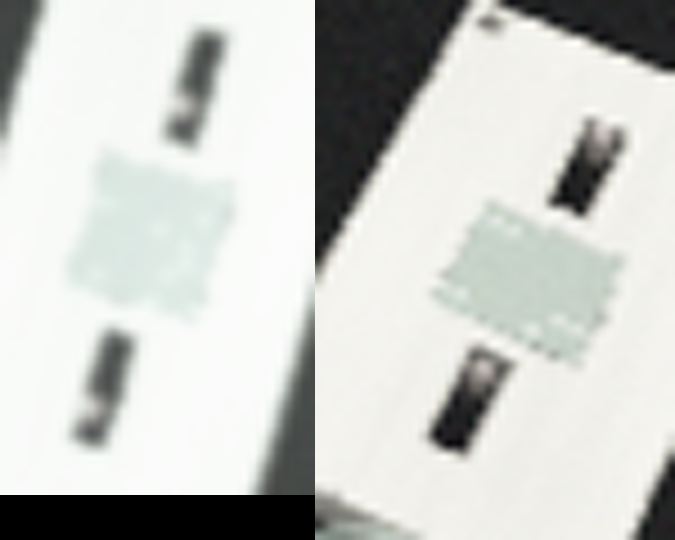

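Pins appear in the slots, displaced about -8 mm along the carrier's x (world yaw -13.9°): top view pins at crop (182,108) and (95,407), scene view agrees (-6 to -7). Next: lift and carry.

apply_moves:
  plan:
    - [[0, 0, -0.02, 0, 0, 0, 1], [0, 0, -0.06, 0, 0, 0, 1], [0, 0, -0.11, 0, 0, 0, 1], [0, 0, -0.16, 0, 0, 0, 1], [0, 0, -0.18, 0, 0, 0, 1], [0, 0, -0.18, 0, 0, 0, 1]]

```text
clock: 4.4
position: [0.5206, -0.32, 0.2724]
tcp_rot: [0.002, -0.136, 0.991, -0.004]
contact_force: [-0.1, -0.4, -3.7]
gripper_width: 0.0111
```

Run:
```python
from h import *
to([.540,.290,.26],166.1)
```

```text
shift [-0.1831  0.5823  0.0083] rot [-0.4   0.3  29.53] pos [ 0.5206 -0.32    0.2724] F [-0.1 -0.4 -3.7] w 0.0111 t 4.4
```

apply_moves:
  plan:
    - [[-0.006, 0.02, 0, 0, 0, 2, 1], [-0.019, 0.06, 0, 0, 0, 5, 1], [-0.031, 0.1, 0, 0, 0, 8, 1], [-0.044, 0.14, 0, 0, 0, 11, 1], [-0.057, 0.18, 0, 0, 0, 14, 1], [-0.069, 0.22, 0, 0, 0, 17, 1], [-0.082, 0.26, 0, 0, 0, 20, 1], [-0.094, 0.3, 0, 0, 0, 23, 1], [-0.107, 0.34, 0, 0, 0, 26, 1], [-0.119, 0.38, 0, 0, 0, 29.5, 1]]

```text
clock: 5.4
position: [0.531, 0.0798, 0.2662]
tcp_rot: [0.0, 0.122, 0.993, -0.003]
contact_force: [0.5, -0.7, -4.0]
gripper_width: 0.0113
```

Run:
```python
from h import *
to([.540,.290,.16],166.1)
```

```text
shift [0.0422 0.2068 0.1049] rot [-0.36  0.07 -0.1 ] pos [0.531  0.0798 0.2662] F [ 0.5 -0.7 -4. ] w 0.0113 t 5.4
```

apply_moves:
  plan:
    - [[0.008, 0.04, 0, 0, 0, 0, 1], [0.016, 0.08, 0, 0, 0, 0, 1], [0.024, 0.12, 0, 0, 0, 0, 1], [0.032, 0.16, 0, 0, 0, 0, 1], [0.042, 0.19, 0.02, -0.3, 0, 0, 1], [0.042, 0.207, 0.05, -0.3, 0, 0, 1], [0.042, 0.207, 0.08, -0.3, 0, 0, 1], [0.042, 0.207, 0.105, -0.3, 0, 0, 1], [0.042, 0.207, 0.11, -0.3, 0, 0, 1], [0.042, 0.207, 0.11, -0.3, 0, 0, 1]]

```text
clock: 6.4
position: [0.5384, 0.2895, 0.1518]
tcp_rot: [-0.002, 0.122, 0.993, -0.002]
contact_force: [0.5, -0.7, -2.7]
gripper_width: 0.0112
```

Run:
```python
from h import *
to([.540,.290,.135],166.1)
f=lambda i,s:cv2.resize(i,None,fx=s,fy=s,interpolation=cv2.INTER_CUBIC)
s=shot('scene','s3')['color'][:,:,::-1];t=shot('top','t3')['color'][:,:,::-1]; shot('wrist','w3')
cv2.imwrite('pics/m3.png',np.hstack([f(s[175:275,385:475],4),f(t[145:245,175:265],4)]))
```

```text
shift [-0.0015  0.0009  0.0168] rot [-0.24 -0.23 -0.11] pos [0.5384 0.2895 0.1518] F [ 0.5 -0.7 -2.7] w 0.0112 t 6.4
```

View pics/m3.png

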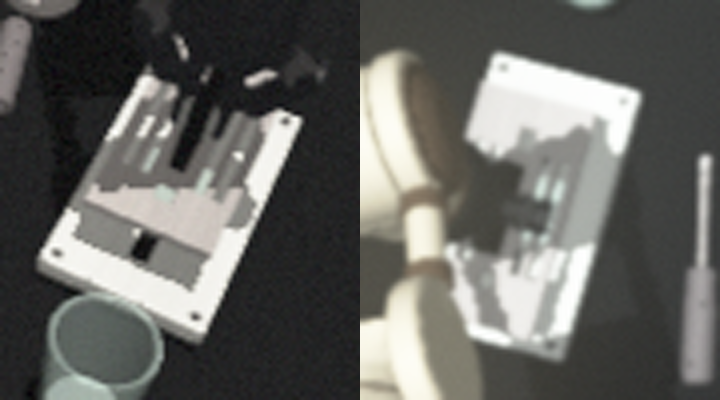

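View pics/w3.png

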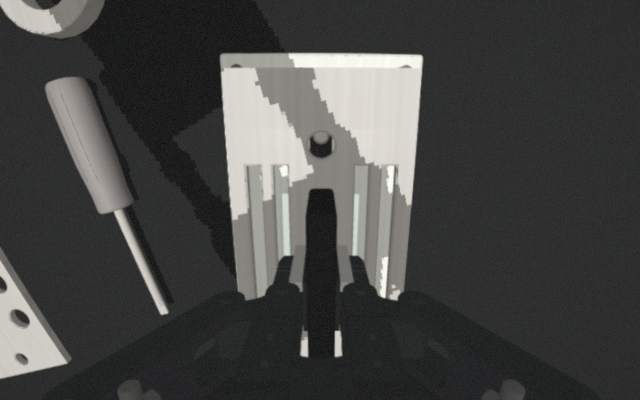

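The wrist view shows the pin through the round hole, near (321,140) and laterally centred. I'll enlarge it (9th picture).

Run:
```python
from h import *
im=cv2.imread('pics/w3.png')[40:170,210:434]
l=cv2.cvtColor(im,cv2.COLOR_BGR2GRAY)
a=cv2.resize(im[80:130,85:137],None,fx=11,fy=11,interpolation=cv2.INTER_CUBIC)
cv2.imwrite('pics/hole3.png',cv2.convertScaleAbs(a,alpha=1.3))
```

```text
(no output)
```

View pics/hole3.png

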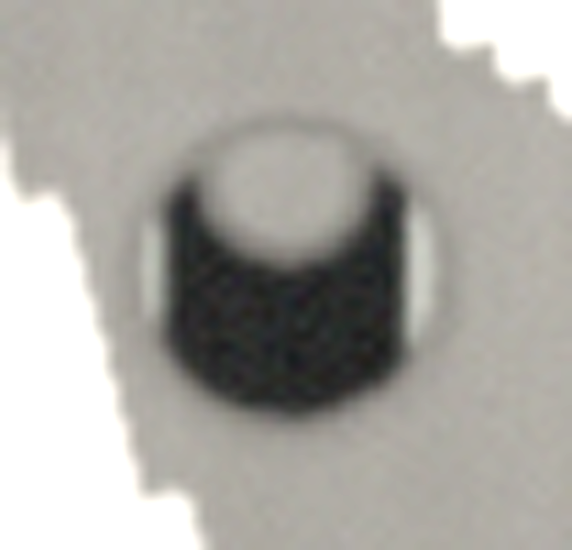

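Run:
```python
from h import *
c=dict(np.load('pics/w3.npz')); s=monitor.sense()
f=lambda l:(np.array(l,float)+.5)/11-.5+[295,120]
T=np.array(c['extrinsics']);print('cam',T[:3,3].round(4),'pos',s['position'].round(4))
zt=s['position'][2]-.088+.006
pin=onz(c,f([(284,179),(197,179),(370,179),(284,265)]),.034); print('pin',pin.round(4).tolist(),'dia',np.linalg.norm(pin[1]-pin[2]))
h=onz(c,f([(290,265),(140,265),(440,265)]),zt); print('hole',h.round(4).tolist(),'dia',np.linalg.norm(h[1]-h[2]))
d=pin[0]-h[0]; a=np.radians(-13.93);X=np.array([np.cos(a),np.sin(a)]);Y=np.array([-X[1],X[0]])
print('pin-hole along X,Y carrier',d[:2]@X,d[:2]@Y)
o=np.array([.5477,.2882]);print('pin in carrier frame',(pin[0][:2]-o)@X,(pin[0][:2]-o)@Y)
# mask yaw from w3 top edge & carrier top edge
m=onz(c,[(221,69),(421,69)],zt)[:,:2];k=onz(c,[(221,55),(423,55)],.024)[:,:2]
for n,q in(('mask',m),('carrier',k)): v=q[1]-q[0];print(n,np.degrees(np.arctan2(v[1],v[0])),np.hypot(*v),q.mean(0))
to([.540,.290,.135],166.1)
```

```text
cam [0.4698 0.3088 0.2255] pos [0.5411 0.2902 0.1563]
pin [[0.486, 0.3044, 0.034], [0.4849, 0.2999, 0.034], [0.4871, 0.3089, 0.034], [0.4905, 0.3033, 0.034]] dia 0.009265039262106835
hole [[0.4862, 0.3047, 0.0743], [0.4846, 0.2985, 0.0743], [0.4877, 0.3109, 0.0743]] dia 0.012773309349908321
pin-hole along X,Y carrier -8.70314567193919e-05 -0.00032513954680298625
pin in carrier frame -0.06376618985848186 0.0008989268161712884
mask 75.93672717416271 0.08894968511879486 [0.45396452 0.31282739]
carrier 75.94631474446714 0.11854195806317618 [0.44127819 0.31662395]
shift [ 0.0011 -0.0005  0.0212] rot [ 0.01  0.18 -0.12] pos [0.5411 0.2902 0.1563] F [ 0.2  0.2 -2.6] w 0.0112 t 6.55
```

Pin 9.3 mm and hole 12.8 mm: plausible. They are already within about 1 mm, and yaw agrees to 0.01°. I'll lower, settle and re-check.

apply_moves:
  plan:
    - [[0.0015, 0.0, 0.012, 0, 0, 0, 1], [0.0015, 0.0, 0.026, 0, 0, 0, 1], [0.0015, 0.0, 0.026, 0, 0, 0, 1], [0.0015, 0.0, 0.026, 0, 0, 0, 1], [0.0015, 0.0, 0.026, 0, 0, 0, 1], [0.0015, 0.0, 0.026, 0, 0, 0, 1]]

```text
clock: 7.15
position: [0.5401, 0.2907, 0.1308]
tcp_rot: [0.002, 0.122, 0.993, 0.0]
contact_force: [0.5, -0.2, -3.9]
gripper_width: 0.0109
```

Run:
```python
from h import *
to([.5395,.291,.126],166.07)
c=shot('wrist','w4')
to([.5395,.291,.126],166.07)
s=monitor.sense(); zt=s['position'][2]-.082
P=s['position'];a=np.radians(-13.93);X=np.array([np.cos(a),np.sin(a),0])
u=proj(c,[*(P-.055*X)[:2],zt])[0].round().astype(int);print('hole px pred',u)
x0,y0=u-22
cv2.imwrite('pics/hole4.png',cv2.convertScaleAbs(cv2.resize(c['color'][y0:y0+44,x0:x0+44,::-1],None,fx=11,fy=11,interpolation=cv2.INTER_CUBIC),alpha=1.3));print(x0,y0)
```

```text
shift [0.0007 0.0001 0.0048] rot [ 0.04  0.23 -0.08] pos [0.5401 0.2907 0.1308] F [ 0.5 -0.2 -3.9] w 0.0109 t 7.15
shift [0.0007 0.0001 0.0048] rot [ 0.04  0.23 -0.09] pos [0.5401 0.2907 0.1308] F [-0.4 -0.3 -3.1] w 0.0112 t 7.2
hole px pred [318 146]
296 124
```

View pics/hole4.png

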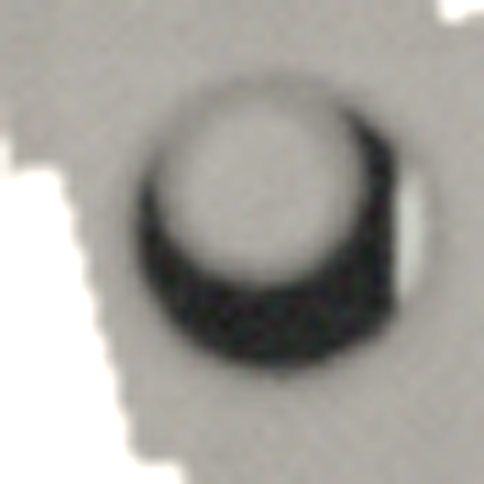

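Run:
```python
from h import *
c=dict(np.load('pics/w4.npz')); s=monitor.sense()
f=lambda l:(np.array(l,float)+.5)/11-.5+[296,124]
zt=s['position'][2]-.082
pin=onz(c,f([(260,186),(158,186),(362,186)]),.034)
h=onz(c,f([(281,225),(130,225),(432,225)]),zt)
print(np.linalg.norm(pin[1]-pin[2]),np.linalg.norm(h[1]-h[2]))
d=(pin[0]-h[0])[:2]; a=np.radians(-13.93);X=np.array([np.cos(a),np.sin(a)]);Y=np.array([-X[1],X[0]])
print('pin',pin[0],'hole',h[0],'d along X,Y',d@X,d@Y,'hole-TCP',(h[0]-s['position'])[:2]@X,(h[0]-s['position'])[:2]@Y)
```

```text
0.00954808395524097 0.012920014522343686
pin [0.48578051 0.30450375 0.034     ] hole [0.48612406 0.30540371 0.04879136] d along X,Y -0.00011678677661682557 -0.0009561939589989678 hole-TCP -0.05594730411219527 0.0012805102518646044
```

Pin lies about 1 mm toward tool -y and is aligned in x. I'll correct that and lower in small steps, watching the force.

apply_moves:
  plan:
    - [[0.0001, -0.0009, 0.002, 0, 0.2, 0, 1], [0.0001, -0.0009, 0.005, 0, 0.2, 0, 1], [0.0001, -0.0009, 0.008, 0, 0.2, 0, 1], [0.0001, -0.0009, 0.01, 0, 0.2, 0, 1], [0.0001, -0.0009, 0.011, 0, 0.2, 0, 1], [0.0001, -0.0009, 0.011, 0, 0.2, 0, 1]]

```text
clock: 7.8
position: [0.5397, 0.2898, 0.1195]
tcp_rot: [0.0, 0.122, 0.993, 0.0]
contact_force: [0.6, 0.1, -3.0]
gripper_width: 0.0112
```

Run:
```python
from h import *
to([.5395,.291,.112],166.07)
```

```text
shift [0.0005 0.0011 0.0075] rot [ 0.03  0.01 -0.09] pos [0.5397 0.2898 0.1195] F [ 0.6  0.1 -3. ] w 0.0112 t 7.8
```

Past the tips by 2.5 mm with no contact force, so it is entering the holes. Continue down.

apply_moves:
  plan:
    - [[0, 0, 0.002, 0, 0, 0, 1], [0, 0, 0.004, 0, 0, 0, 1], [0, 0, 0.005, 0, 0, 0, 1], [0, 0, 0.006, 0, 0, 0, 1], [0, 0, 0.007, 0, 0, 0, 1], [0, 0, 0.007, 0, 0, 0, 1]]

```text
clock: 8.4
position: [0.5397, 0.2899, 0.1126]
tcp_rot: [0.0, 0.122, 0.993, 0.0]
contact_force: [-0.4, 0.7, -2.5]
gripper_width: 0.011
```

apply_moves:
  plan:
    - [[0, 0, 0.0004, 0, 0, 0, 1], [0, 0, 0.0008, 0, 0, 0, 1], [0, 0, 0.001, 0, 0, 0, 1], [0, 0, 0.001, 0, 0, 0, 1]]

```text
clock: 8.8
position: [0.5398, 0.2899, 0.1125]
tcp_rot: [0.0, 0.122, 0.993, 0.0]
contact_force: [-4.5, -2.1, 5.9]
gripper_width: 0.0114
```

Vertical contact at the seated height (8 N). Open and rise.

apply_moves:
  plan:
    - [[0, 0, 0, 0, 0, 0, -1], [0, 0, 0, 0, 0, 0, -1], [0, 0, 0, 0, 0, 0, -1], [0, 0, 0, 0, 0, 0, -1], [0, 0, 0, 0, 0, 0, -1], [0, 0, -0.02, 0, 0, 0, -1], [0, 0, -0.05, 0, 0, 0, -1], [0, 0, -0.08, 0, 0, 0, -1], [0, 0, -0.08, 0, 0, 0, -1], [0, 0, -0.08, 0, 0, 0, -1]]

```text
clock: 9.8
position: [0.5401, 0.29, 0.1932]
tcp_rot: [0.001, 0.122, 0.993, 0.0]
contact_force: [0.1, -0.5, -0.7]
gripper_width: 0.0857
```

Run:
```python
from h import *
to([.5395,.291,.2],166.07)
f=lambda i,s:cv2.resize(i,None,fx=s,fy=s,interpolation=cv2.INTER_CUBIC)
w=shot('wrist','w5')['color'][:,:,::-1]; s=shot('scene','s5')['color'][:,:,::-1]
A=f(w[60:310,180:460],1.6);B=f(s[180:280,390:480],4)
cv2.imwrite('pics/fin.png',np.hstack([A,B]));print(A.shape,B.shape)
```

```text
shift [ 0.0008  0.0009 -0.0068] rot [ 0.06  0.09 -0.08] pos [0.5401 0.29   0.1932] F [ 0.1 -0.5 -0.7] w 0.0857 t 9.8
(400, 448, 3) (400, 360, 3)
```

View pics/fin.png

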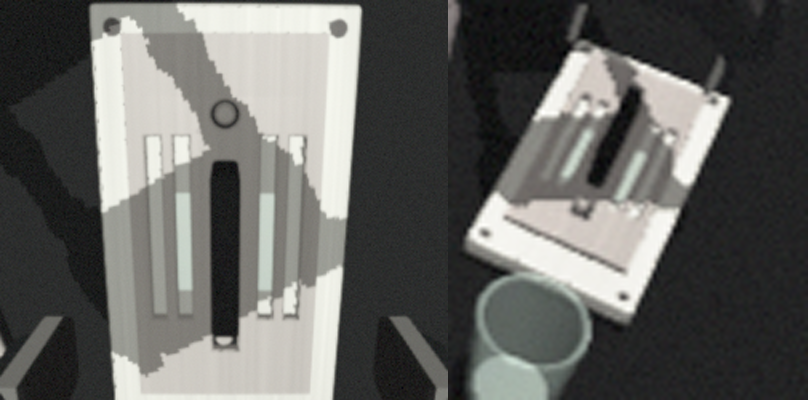

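The round hole shows its pin concentric at (225,113), and the slotted hole shows its pin at (225,340). Quick flatness check: plate size at z = 30 mm.

Run:
```python
from h import *
c=dict(np.load('pics/w5.npz'))
f=lambda l:(np.array(l,float)+.5)/1.6-.5+[180,60]
p=onz(c,f([(122,33),(328,33),(309,393),(138,393)]),.030)
print(np.linalg.norm(p-np.roll(p,-1,0),axis=1).round(4),p.mean(0).round(4))
pt=onz(c,f([(225,113)]),.034)[0];print(pt)
a=dict(np.load('pics/scene0.npz'))['color'].astype(int);b=dict(np.load('pics/s5.npz'))['color'].astype(int)
print('round mask/others scene diff',[np.abs(a-b)[y0:y1,x0:x1].mean().round(1) for x0,x1,y0,y1 in((305,350,175,228),(275,303,165,210),(220,268,220,270),(350,382,232,285),(385,425,248,290),(376,400,175,225),(285,306,130,156))])
```

```text
[0.0887 0.1793 0.0909 0.1793] [0.5391 0.2907 0.03  ]
[0.48507163 0.30463162 0.034     ]
round mask/others scene diff [np.float64(2.7), np.float64(2.9), np.float64(2.4), np.float64(2.3), np.float64(2.5), np.float64(5.2), np.float64(3.3)]
```

```bash
python3 -c "
from h import *
print(sign_off())"
```

```text
the job is handed in; nothing more can be done
None
```

The slit mask is on the carrier with both pins up through its holes, and I released it and handed the job in after about 10 s of robot time.

I picked up the mask by its finger bar and found the pins about 8 mm off nominal in the camera images. I lined the round hole up on its pin using the wrist camera and lowered the mask straight over both pins. It dropped over them without needing the slide along the carrier, and contact force was only about 8 N.

**Last checks**
- **Seating height:** the tool stopped at z = 0.1125 m, where 0.1124 m was expected for a fully seated mask.
- **Pins:** one is visible in the round hole, concentric with it, and the other in the slotted hole.
- **Flatness:** the plate measures 89–91 by 179 mm when taken to lie at its seated height, which fits a flat plate. The two end widths differ by about 2 mm, roughly the reading accuracy of the picture.
- **Bystanders:** comparing the scene pictures from before and after showed almost no change at the round-window mask, spanner, wafer tray, bottle, beaker and powder jar. The screwdriver's area changed a little more (5.2 against about 2.5). I put that down to the arm's shadow, but did not confirm it. I did not check the flange ring.

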